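Show the next stone and its place in the mosaic

TASK

Show the mosaic learner the last step, without touching or moving anything on the bench: point straight down at the middle of the dark grey slate in its bin on the cork mat, fingertips two or three centimetres above the stones, and stay there for two seconds; then point in the same way at the gap left in the mosaic's dark border and stay for two seconds. Come down on each from above, do not point at other bins or at stones already set in the border, and at the end lift the hand well clear, with the tool point more than 20 cm above the bench.

Things in the scene. Friction and masses are not known exactly. Their poses are not given: they have to be found in the camera images.
- slate_heap (a point): THE FIRST THING TO POINT AT: top of the heap in the middle of the bin of dark grey slate, 58 mm above the bin's underside. The bin stands on a cork mat 3 mm thick, so this point is about 61 mm above the bench. A grip point (TCP, midway between the finger pads, 19 mm behind the fingertips) some 45 mm above this point puts the fingertips 26 mm above the stones.
- gap: THE SECOND THING TO POINT AT: the one empty place in the panel's border of dark slate stones, a white square 22 mm wide. Origin: its centre, on the white bed 14 mm above the bench; z up. The stones round it stand 6 mm above the bed (20 mm above the bench) and the wooden frame 8 mm (22 mm above the bench). Which border place is empty varies. A TCP some 45 mm above this point is right.
- panel: The mosaic panel, fixed: wooden frame 180 x 180 mm, 22 mm high, a border of dark slate stones round a blue fish on cream. Origin: centre of its underside; z up.
- bin_slate: Loose open stock bin of dark plastic, 130 x 100 x 60 mm (its own x, y, z; front lip along its -x side 45 mm high), filled with a low heap of dark grey slate. Origin: centre of its underside; z up. Not to be moved.
- bin_cream: Loose open stock bin of dark plastic, 130 x 100 x 60 mm (its own x, y, z; front lip along its -x side 45 mm high), filled with a low heap of cream limestone. Origin: centre of its underside; z up. A wrong bin, the same in shape; the three bins change places.
- bin_red: Loose open stock bin of dark plastic, 130 x 100 x 60 mm (its own x, y, z; front lip along its -x side 45 mm high), filled with a low heap of brick-red terracotta. Origin: centre of its underside; z up. A wrong bin, the same in shape; the three bins change places.
- cream_heap (a point): Top of the heap in the middle of the cream bin, 58 mm above its underside.
- red_heap (a point): Top of the heap in the middle of the terracotta bin, 58 mm above its underside.
- stone_a: One of the dark slate stones already set in the panel's border, 21.5 mm square and 6 mm thick, fixed; origin: centre of its underside, on the white bed. Which border place it takes varies.
- stone_b: One of the dark slate stones already set in the panel's border, 21.5 mm square and 6 mm thick, fixed; origin: centre of its underside, on the white bed. Which border place it takes varies.
- stone_c: One of the dark slate stones already set in the panel's border, 21.5 mm square and 6 mm thick, fixed; origin: centre of its underside, on the white bed. Which border place it takes varies.
- loose_slate: Loose dark slate stone on the bench, 28 x 24 x 20 mm; origin: centre of its underside. Leave alone.
- loose_cream: Loose cream stone on the bench, 26 x 24 x 20 mm; origin: centre of its underside. Leave alone.
- jar: Closed jar of adhesive, 70 mm in diameter, 85 mm high; origin: centre of its underside. Leave alone.
- mug: Blue mug, 80 mm in diameter, 90 mm high; origin: centre of its underside. Leave alone.
- hammer: Hammer lying on the bench; origin under its middle. Leave alone.
- spatula: Spatula lying on the bench; origin under its middle. Leave alone.

How it is judged (in metres and radians):
On the way, in this order (a step that is already met when the one before it is completed fails the run):
1. the tool points straight down (within 0.39 rad) at the heap of slate in its bin, TCP within 25 mm sideways of the middle and 20 to 85 mm above the stones, for 1.5 s (horizontal distance between the grasp point and slate_heap below 0.025 m and z of the grasp point in the frame of slate_heap between 0.02 and 0.085 m and angle between the grasp point's own z axis and vertical above 2.75 rad), for 1.5 s.
2. the tool points straight down (within 0.39 rad) at the gap in the border, TCP within 14 mm sideways of its middle and 20 to 85 mm above it, for 1.5 s (horizontal distance between the grasp point and gap below 0.014 m and z of the grasp point in the frame of gap between 0.02 and 0.085 m and angle between the grasp point's own z axis and vertical above 2.75 rad), for 1.5 s.
At the end, for the whole second after the job is handed in: After both were pointed at, the tool point is more than 180 mm above the bench, and no bin, stone, jar, mug or tool has moved by 8 mm (height (world z) of the grasp point above 0.18 m and distance of each of bin_slate, bin_cream, bin_red, loose_slate, loose_cream, jar, mug, hammer, spatula from where it was at the start of the episode below 0.008 m); the robot touches nothing.
It fails at once if the robot touches something (over 0.5 N) (contact force between any of the fingers, the arm and anything else above 0.5 N).
It fails at once if something loose is moved by 8 mm or more (distance of any of bin_slate, bin_cream, bin_red, loose_slate, loose_cream, jar, mug, hammer, spatula from where it was at the start of the episode above 0.008 m).
It fails at once if a wrong bin is pointed at (TCP within 35 mm of the heap's middle and lower than 75 mm above it) ((horizontal distance between the grasp point and cream_heap below 0.035 m and z of the grasp point in the frame of cream_heap below 0.075 m) or (horizontal distance between the grasp point and red_heap below 0.035 m and z of the grasp point in the frame of red_heap below 0.075 m)).
It fails at once if a stone already set is pointed at (TCP within 14 mm of its middle and lower than 75 mm above its underside) ((horizontal distance between the grasp point and stone_a below 0.014 m and z of the grasp point in the frame of stone_a below 0.075 m) or (horizontal distance between the grasp point and stone_b below 0.014 m and z of the grasp point in the frame of stone_b below 0.075 m) or (horizontal distance between the grasp point and stone_c below 0.014 m and z of the grasp point in the frame of stone_c below 0.075 m)).
It also fails if it takes over 48 s, if anything falls off the work surface, if the arm or the gripper's body presses on something with over 40 N, if the wrist force passes 120 N, or if a joint passes its speed limit or range.

ROBOT

A 6-joint arm with a two-finger parallel gripper is mounted at the origin on the work surface. World frame = base frame: x ahead of the robot, y to its left, z up, the work surface at z = 0. Lengths are in mm, angles in degrees, forces in N, time in s.
With the tool pointing down it reaches from about 300 to 850 mm from the base axis. Payload 4.2 kg.
Tool frame: the origin (TCP) lies between the finger pads, 19 mm behind the fingertips; this is the grasp point; z points along the fingers, y is the line along which they close (so a half turn about z gives the same grasp; the last joint's range is limited). The gripper opens to 91 mm and grips with 3 to 60 N. Pads are 32 mm wide; open, the fingers measure 118 mm over their backs; the gripper's body (76 mm by 178 mm) begins 60 mm behind the grasp point.
Start: joints at [-65.374, 18.312, 89.639, -0, 72.044, -1.146], TCP at [250.006, -517.82, 232.776] pointing down, gripper open.
Joint ranges: [-177.97, 177.97], [-48.28, 115.42], [12.27, 149.76], [-77.06, 257.06], [2.81, 150.46], [-146.56, 146.56]. Speed limits (degrees/s): [147.25, 147.25, 180, 180, 180, 180].

INTERFACE

Orientations are given as [roll, pitch, yaw] about the fixed x, y, z axes, in that order (R = Rz(yaw) Ry(pitch) Rx(roll)).
In Python, from workcell import env gives the robot as it stands.
- The arm moves only by the shell command python3 -m jog 'ROWS' [FORCE]. ROWS is a JSON object of lists of equal length, an entry for each row: "jaw": the finger opening in mm, from 0 to 91.2; "slide": the shift along the tool's x, y, z in units of 30 mm (1.0 is 30 mm), a list of three; "spin": the turn about the tool's z in units of 8 degrees (1.0 is 8 degrees). In form: {"jaw": [jaw, ...], "slide": [[dx, dy, dz], ...], "spin": [spin, ...]}. A call has 1 to 10 rows; each row shifts and turns the commanded pose from where the row before left it, along the tool's axes as they then stand; what a row does not reach is not made up. A row lasts 1/10 s, in which the tool goes at most 50 mm and 8.59 degrees, less where a joint would pass 70% of its speed; a pose out of reach is approached as far as the arm can. A call is refused whole if a number of a shift passes 1 or a number of a turn 1, either way. A call with a gripper value outside its range is refused whole. The fingers move at their own pace and stop on an object; FORCE is the grip in N (left out, the last holds). Time passes only in rows, so rows that do not move let the fingers close. It gives the time, the measured TCP pose, the force, the opening and the grip force at its end, in the units of the state.
- env.state(): the state, without advancing time (a new reading comes with each control period).
- env.grab_frame(name): name is "scene" or "top"; returns the picture (420x560x3 uint8, red, green, blue); there is no depth.
- env.camera_model(name): a dict with "fx", "fy", "cx", "cy" (pixels), "camera_from_world" (4x4, takes a point from world to camera coordinates). Camera axes: x right, y up, looking along -z (the intrinsics and any distortion apply to the point x, -y, -z); pixel columns grow to the right and rows downward; lengths in mm; the calibration is good to about 2 mm. A picture is of the moment at which its call begins. camera_model takes no time and is no camera call.
- env.job_done(): hands the job in; it is judged then, once.
The state is a dict: "time_s": time; "qpos": joint angles; "qvel": joint speeds; "effort": joint torques, N m; "ee_pos": TCP position; "ee_rot": TCP orientation; "force": force on the tool from outside, world axes, zero at the start; "torque": the same for the moment, N m; "gripper_width": finger opening in mm; "gripper_force": force on a finger pad.
Only numpy, scipy, OpenCV 4.12 (cv2) and the standard library are available. Lean on these libraries where they do the work, as an engineer would, in place of code of your own. Each camera call takes 0.05 s, during which the arm holds its last target. There are 200 camera calls.

## Working session

There is one attempt and no reset: what is moved stays moved. The work goes in short steps, Python scripts to look and compute and a shell command to move; the robot and the scene stay as the last step left them, time stands still between calls to the robot, and variables do not carry over. Pictures are saved under pics/ and viewed, at most 10 in all, crops included, and the job is handed in when it is done.

```bash
mkdir -p pics; python3 - <<'E'
from workcell import env
import cv2
for n in("top","scene"):
    cv2.imwrite(f"pics/{n}0.png",cv2.cvtColor(env.grab_frame(n),cv2.COLOR_RGB2BGR)); print(env.camera_model(n))
s=env.state();print(s["time_s"],s["ee_pos"],s["ee_rot"])
E
```

```text
{'fx': 413.40894868278343, 'fy': 413.40894868278343, 'cx': 280.64320422308145, 'cy': 208.31496503976, 'camera_from_world': array([[-7.25360443e-03, -9.99946140e-01, -7.42310585e-03,
        -8.43289424e+00],
       [ 9.80106301e-01, -8.58167586e-03,  1.98287654e-01,
        -5.75960802e+02],
       [-1.98340677e-01, -5.83713261e-03,  9.80115760e-01,
        -9.71048507e+02],
       [ 0.00000000e+00,  0.00000000e+00,  0.00000000e+00,
         1.00000000e+00]])}
{'fx': 442.86654840315225, 'fy': 442.86654840315225, 'cx': 273.0321795645375, 'cy': 212.6698412069977, 'camera_from_world': array([[ 7.33965469e-01,  6.79044083e-01,  1.39220650e-02,
        -3.90725715e+02],
       [-5.47190637e-01,  5.79056373e-01,  6.04380777e-01,
         2.83227064e+02],
       [ 4.02339531e-01, -4.51212644e-01,  7.96573946e-01,
        -1.26410092e+03],
       [ 0.00000000e+00,  0.00000000e+00,  0.00000000e+00,
         1.00000000e+00]])}
0.1 [ 249.81142209 -517.41822619  232.01460506] [-1.79909391e+02 -5.62047118e-04  2.57706869e+01]
```

View pics/top0.png

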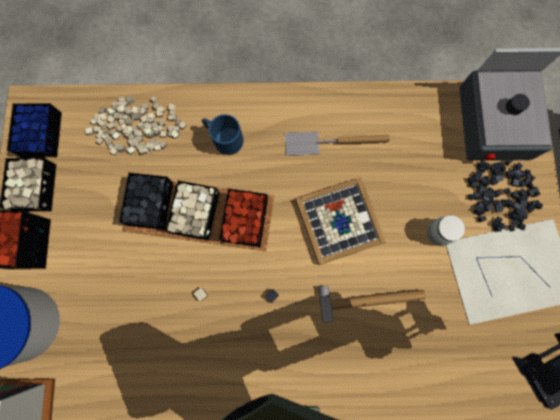

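View pics/scene0.png

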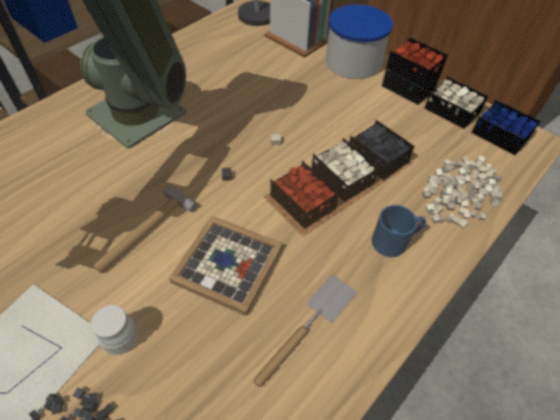

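The top view shows the slate bin at about (147,200), left of the cream and red bins, and a white gap near (362,216) on the panel's right side. The scene view shows them at (382,150) and (208,281). I'll enlarge both for measuring.

```bash
python3 - <<'E'
import cv2,numpy as np
t=cv2.imread("pics/top0.png");s=cv2.imread("pics/scene0.png")
f=lambda im,x,y,w,h:cv2.resize(im[y:y+h,x:x+w],(400,300),interpolation=cv2.INTER_CUBIC)
c=np.vstack([np.hstack([f(t,290,170,100,100*3//4+0),f(s,170,210,120,90)]),np.hstack([f(t,110,165,100,75),f(s,330,110,100,75)])])
cv2.imwrite("pics/c1.png",c)
E
```

```text
(no output)
```

View pics/c1.png

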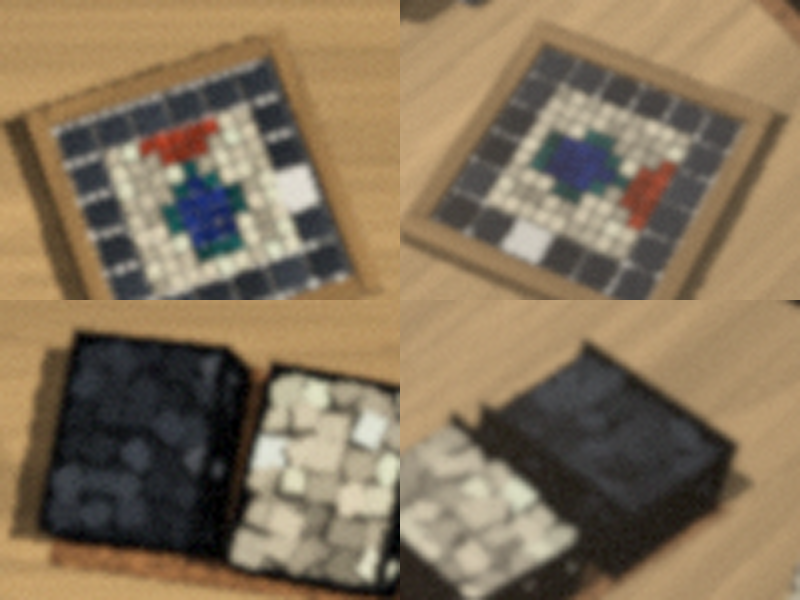

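The crops put the gap at about (364,217) in top and (208,282.6) in scene, between set stones. The slate bin's rim corners show in both views, so next I triangulate.

```bash
cat >h.py <<'E'
from workcell import env
import cv2,numpy as np
C={n:env.camera_model(n) for n in("top","scene")}
def P(n):
    c=C[n];K=np.array([[c["fx"],0,c["cx"]],[0,c["fy"],c["cy"]],[0,0,1]])
    return K@np.diag([1,-1,-1])@c["camera_from_world"][:3]
def tri(a,b):
    X=cv2.triangulatePoints(P("top"),P("scene"),np.float64(a).reshape(2,1),np.float64(b).reshape(2,1))[:,0];return X[:3]/X[3]
def ray(n,p,z):
    M=P(n);H=np.c_[M[:,0],M[:,1],M[:,2]*z+M[:,3]];q=np.linalg.solve(H,[*p,1]);return q[:2]/q[2]
E
python3 - <<'E'
from h import *
np.set_printoptions(precision=1,suppress=True)
t=cv2.imread("pics/top0.png");s=cv2.imread("pics/scene0.png")
def blob(im,p,r=9):
    x,y=map(int,p);g=im[y-r:y+r+1,x-r:x+r+1].astype(int)
    m=((g.min(2)>165)&(g.max(2)-g.min(2)<25)).astype(np.uint8)
    n,l,st,c=cv2.connectedComponentsWithStats(m); i=1+np.argmax(st[1:,4]);print(st[i]);return c[i]+[x-r,y-r]
a,b=blob(t,(364,217)),blob(s,(208,282.6))
print("gap",a,b,tri(a,b),ray("top",a,14),ray("scene",b,14))
T=lambda x,y:(110+x/4-.4,165+(y-300)/4-.4); S=lambda x,y:(330+(x-400)/4-.4,110+(y-300)/4-.4)
for n,p,q in[("farL",(75,335),(735,447)),("nearL",(45,535),(585,345)),("farR",(227,349),(620,512)),("nearR",(225,553),(482,408))]:
    print(n,tri(T(*p),S(*q)),ray("top",T(*p),63),ray("scene",S(*q),63))
# panel frame corners in top/scene crop
U=lambda x,y:(290+x/4-.4,170+y/4-.4);V=lambda x,y:(170+(x-400)*.3-.35,210+y*.3-.35)
for p,q in[((268,38),(787,112)),((8,120),(540,22))]:print("frame",tri(U(*p),V(*q)))
# heap colour centroids of cream and red bins on z=61
for n,im,r in(("top",t,(115,165,160,90)),("scene",s,(265,120,150,110))):
    x,y,w,h=r;g=im[y:y+h,x:x+w].astype(int)
    cr=(g.min(2)>110)&(g.max(2)-g.min(2)<70);rd=(g[...,2]>110)&(g[...,1]<60)
    for k,m in(("cream",cr),("red",rd)):
        m=cv2.morphologyEx(m.astype(np.uint8),cv2.MORPH_CLOSE,np.ones((5,5)));N,l,st,c=cv2.connectedComponentsWithStats(m);i=1+np.argmax(st[1:,4])
        print(n,k,st[i],c[i]+[x,y],ray(n,c[i]+[x,y],58))
E
```

```text
[ 4  4 10 11 79]
[ 3  3 13 12 96]
gap [363.4 216.8] [207.9 281.7] [ 559.  -226.9   17. ] [ 560.5 -226.2] [ 556.6 -227.2]
farL [669.4 372.6  57.5] [668.2 370.9] [671.2 366.2]
nearL [543.4 385.5  56.1] [540.4 381. ] [548.  380.1]
farR [653.8 270.   66.5] [658.2 274.3] [650.4 269.4]
nearR [533.7 274.   67.6] [528.3 269.3] [534.8 284.9]
frame [ 653.  -155.4  177.5]
frame [ 554.8 -110.   163. ]
top cream [  53   19   46   51 1549] [190.7 207.8] [579.  211.2]
top red [ 108   26   40   52 1480] [242.1 216.1] [556.9  82.8]
scene cream [   0    0  108   65 2939] [327.6 150.5] [521.6 210.6]
scene red [ 18  56  51  35 584] [308.  193.5] [575.8  70.4]
```

```bash
python3 - <<'E'
from h import *
U=lambda x,y:(290+x/4-.4,170+y/4-.4);V=lambda x,y:(170+(x-400)*.3-.35,210+y*.3-.35)
for p,q in[((8,120),(787,112)),((268,38),(655,325))]:print("frame",tri(U(*p),V(*q)).round(1))
E
python3 -m jog '{"jaw":[20,20,20,20,20,20,20,20,20,20],"slide":[[0.4,-0.35,0],[0.7,-0.6,0],[0.9,-0.8,0],[0.9,-0.8,0],[0.9,-0.8,0],[0.9,-0.8,0],[0.9,-0.8,0],[0.9,-0.8,0],[0.9,-0.8,0],[0.9,-0.8,0]],"spin":[0,0,0,0,0,0,0,0,0,0]}'
```

```text
frame [609.  -41.4   8.8]
frame [ 658.6 -213.6   19.5]
time_s: 1.1
ee_pos: [378.2, -208.5, 232.7]
ee_rot: [-180.0, -0.0, 25.8]
force: [-0.1, 0.1, -0.0]
gripper_width: 20.3
gripper_force: 0.0
```

The frame's edge measures 179 mm against the 180 mm given, and the gap's height (17 mm against 14) agrees too. I'll carry on towards the slate bin.

```bash
python3 -m jog '{"jaw":[20,20,20,20,20,20,20,20,20,20],"slide":[[0.9,-0.8,0],[0.9,-0.8,0],[0.9,-0.8,0],[0.9,-0.8,0],[0.9,-0.8,0],[0.9,-0.8,0],[0.9,-0.8,0],[0.9,-0.8,0],[0.9,-0.8,0],[0.9,-0.8,0]],"spin":[0,0,0,0,0,0,0,0,0,0]}'
```

```text
time_s: 2.1
ee_pos: [516.4, 124.7, 232.6]
ee_rot: [-180.0, 0.0, 25.8]
force: [0.7, -0.6, 0.5]
gripper_width: 19.8
gripper_force: 0.0
```

```bash
python3 -m jog '{"jaw":[20,20,20,20,20,20,20,20,20,20],"slide":[[0.8,-0.7,0],[0.8,-0.7,0],[0.8,-0.7,0],[0.8,-0.7,0],[0.8,-0.7,0],[0.7,-0.65,0],[0.5,-0.45,0],[0.24,-0.25,0],[0,0,0],[0,0,0]],"spin":[0,0,0,0,0,0,0,0,0,0]}'
python3 - <<'E'
from h import *
a=[]
for n in("top","scene"):
    im=cv2.cvtColor(env.grab_frame(n),cv2.COLOR_RGB2BGR);x,y=((100,120) if n=="top" else (310,30))
    a.append(cv2.resize(im[y:y+140,x:x+120],(400,467),interpolation=cv2.INTER_CUBIC))
    q=P(n)@[600,327,61,1];print(n,((q[:2]/q[2]-[x,y])*3.333).round(),env.state()["ee_pos"])
cv2.imwrite("pics/c2.png",np.hstack(a))
E
```

```text
time_s: 3.1
ee_pos: [600.1, 324.0, 232.6]
ee_rot: [180.0, 0.1, 25.8]
force: [0.8, -0.7, 0.2]
gripper_width: 20.0
gripper_force: 0.0
top [148. 266.] [600.24879342 323.65973883 232.82087737]
scene [235. 370.] [600.42395802 323.52605183 232.98670521]
```

View pics/c2.png

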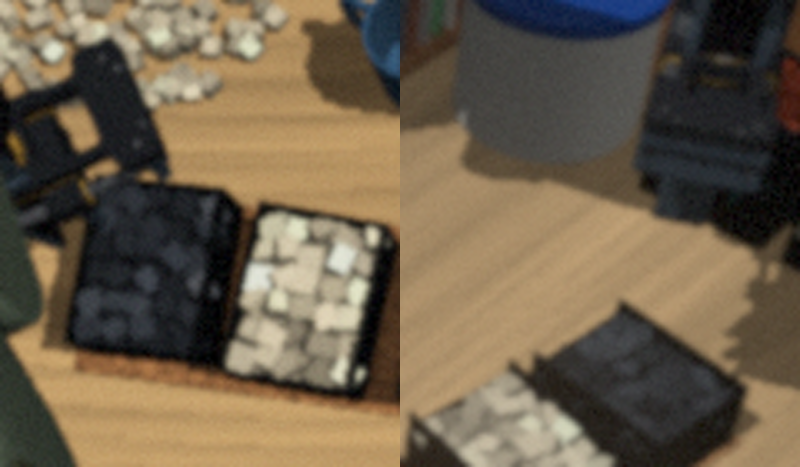

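The predicted slate point (top crop (148,266), scene crop (635,370)) lies in the middle of the slate bin in both views, with nothing in the way. I'll go straight down and hold.

```bash
python3 -m jog '{"jaw":[20,20,20,20,20,20,20,20,20,20],"slide":[[0,0,0.4],[0,0,0.7],[0,0,0.7],[0,0,0.7],[0,0,0.6],[0,0,0.5],[0,0,0.4],[0,0,0.2],[0,0,0],[0,0,0]],"spin":[0,0,0,0,0,0,0,0,0,0]}'
for i in 1 2; do python3 -m jog '{"jaw":[20,20,20,20,20,20,20,20,20,20],"slide":[[0,0,0],[0,0,0],[0,0,0],[0,0,0],[0,0,0],[0,0,0],[0,0,0],[0,0,0],[0,0,0],[0,0,0]],"spin":[0,0,0,0,0,0,0,0,0,0]}'; done
```

```text
time_s: 4.2
ee_pos: [601.2, 324.6, 107.3]
ee_rot: [180.0, -0.1, 25.8]
force: [0.3, 0.2, 0.3]
gripper_width: 19.8
gripper_force: 0.0
time_s: 5.2
ee_pos: [600.9, 324.5, 106.7]
ee_rot: [180.0, 0.0, 25.8]
force: [-0.1, 0.2, 0.1]
gripper_width: 20.5
gripper_force: 0.0
time_s: 6.2
ee_pos: [600.9, 324.5, 106.7]
ee_rot: [180.0, 0.0, 25.8]
force: [0.1, -0.0, 0.1]
gripper_width: 20.2
gripper_force: 0.0
```

```bash
python3 -m jog '{"jaw":[20,20,20,20,20,20,20,20,20,20],"slide":[[0,0,0],[0,0,0],[0,0,0],[0,0,-0.4],[0,0,-0.7],[0,0,-0.8],[0,0,-0.8],[0,0,-0.8],[0,0,-0.5],[0,0,-0.3]],"spin":[0,0,0,0,0,0,0,0,0,0]}'
python3 -m jog '{"jaw":[20,20,20,20,20,20,20,20,20,20],"slide":[[-0.2,0.4,0],[-0.4,0.7,0],[-0.52,0.9,0],[-0.52,0.9,0],[-0.52,0.9,0],[-0.52,0.9,0],[-0.52,0.9,0],[-0.52,0.9,0],[-0.52,0.9,0],[-0.52,0.9,0]],"spin":[0,0,0,0,0,0,0,0,0,0]}'
python3 -m jog '{"jaw":[20,20,20,20,20,20,20,20,20,20],"slide":[[-0.52,0.9,0],[-0.52,0.9,0],[-0.52,0.9,0],[-0.52,0.9,0],[-0.52,0.9,0],[-0.52,0.9,0],[-0.52,0.9,0],[-0.4,0.7,0],[-0.3,0.5,0],[-0.1,0.2,0]],"spin":[0,0,0,0,0,0,0,0,0,0]}'
```

```text
time_s: 7.2
ee_pos: [601.4, 324.8, 238.6]
ee_rot: [-180.0, -0.2, 25.8]
force: [0.5, 0.1, 0.8]
gripper_width: 20.0
gripper_force: 0.0
time_s: 8.2
ee_pos: [579.2, 36.0, 234.7]
ee_rot: [-180.0, 0.1, 25.8]
force: [0.5, -0.4, 0.4]
gripper_width: 19.9
gripper_force: 0.0
time_s: 9.2
ee_pos: [560.0, -229.4, 235.0]
ee_rot: [-180.0, 0.1, 25.7]
force: [-0.1, 0.4, -0.1]
gripper_width: 19.9
gripper_force: 0.0
```

```bash
python3 -m jog '{"jaw":[20,20,20,20,20,20,20,20,20,20],"slide":[[0,-0.09,0.4],[0,0,0.7],[0,0,0.7],[0,0,0.7],[0,0,0.6],[0,0,0.5],[0,0,0.3],[0,0,0.2],[0,0,0],[0,0,0]],"spin":[0,0,0,0,0,0,0,0,0,0]}'
python3 - <<'E'
from h import *
a=[]
for n in("top","scene"):
    im=cv2.cvtColor(env.grab_frame(n),cv2.COLOR_RGB2BGR);x,y=((300,150) if n=="top" else (140,170))
    a.append(cv2.resize(im[y:y+130,x:x+130],(400,400),interpolation=cv2.INTER_CUBIC))
    e=env.state()["ee_pos"]
    for p in([559,-227,14],[*e[:2],e[2]-19]):
        q=P(n)@[*p,1];print(n,np.round(p,1),((q[:2]/q[2]-[x,y])*400/130).round())
cv2.imwrite("pics/c3.png",np.hstack(a))
E
```

```text
time_s: 10.2
ee_pos: [560.2, -225.2, 113.2]
ee_rot: [180.0, -0.0, 25.8]
force: [-0.4, -0.5, 0.2]
gripper_width: 20.1
gripper_force: 0.0
top [ 559 -227   14] [196. 207.]
top [ 560.3 -225.3   94.5] [213. 187.]
scene [ 559 -227   14] [211. 346.]
scene [ 560.4 -225.4   94.6] [202. 284.]
```

View pics/c3.png

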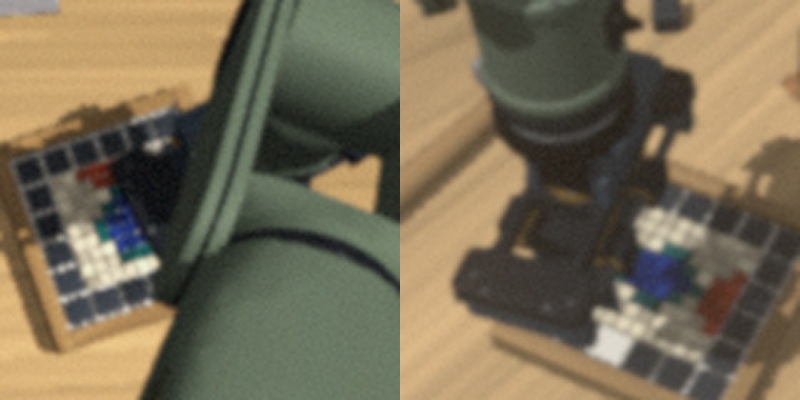

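The scene crop shows the gap at about (610,344), against a prediction of (611,346), so it matches. The gripper hangs just above it, clear of the frame. I'll lower the last 54 mm and hold.

```bash
python3 -m jog '{"jaw":[20,20,20,20,20,20,20,20,20,20],"slide":[[-0.06,0.03,0.2],[0,0,0.4],[0,0,0.4],[0,0,0.4],[0,0,0.25],[0,0,0.15],[0,0,0],[0,0,0],[0,0,0],[0,0,0]],"spin":[0,0,0,0,0,0,0,0,0,0]}'
for i in 1 2; do python3 -m jog '{"jaw":[20,20,20,20,20,20,20,20,20,20],"slide":[[0,0,0],[0,0,0],[0,0,0],[0,0,0],[0,0,0],[0,0,0],[0,0,0],[0,0,0],[0,0,0],[0,0,0]],"spin":[0,0,0,0,0,0,0,0,0,0]}'; done
python3 -m jog '{"jaw":[20,20,20,20,20,20,20,20,20,20],"slide":[[0,0,0],[0,0,0],[0,0,-0.4],[0,0,-0.7],[0,0,-0.9],[0,0,-1],[0,0,-1],[0,0,-1],[0,0,-0.7],[0,0,-0.4]],"spin":[0,0,0,0,0,0,0,0,0,0]}'
python3 -m jog '{"jaw":[20,20,20,20,20,20,20],"slide":[[0,0,-0.3],[0,0,-0.2],[0,0,0],[0,0,0],[0,0,0],[0,0,0],[0,0,0]],"spin":[0,0,0,0,0,0,0]}'
```

```text
time_s: 11.3
ee_pos: [559.0, -227.1, 59.3]
ee_rot: [179.9, -0.0, 25.8]
force: [0.4, 0.5, 0.0]
gripper_width: 19.7
gripper_force: 0.0
time_s: 12.3
ee_pos: [558.6, -226.9, 58.8]
ee_rot: [180.0, 0.0, 25.8]
force: [0.1, -0.0, 0.5]
gripper_width: 20.6
gripper_force: 0.0
time_s: 13.3
ee_pos: [558.6, -226.9, 58.8]
ee_rot: [180.0, -0.0, 25.8]
force: [0.4, -0.4, -0.4]
gripper_width: 20.1
gripper_force: 0.0
time_s: 14.3
ee_pos: [559.3, -227.1, 245.0]
ee_rot: [179.8, -0.2, 25.8]
force: [0.7, 0.0, -0.7]
gripper_width: 20.3
gripper_force: 0.0
time_s: 15.0
ee_pos: [558.5, -226.9, 256.3]
ee_rot: [-180.0, 0.0, 25.8]
force: [-0.5, 0.3, -0.3]
gripper_width: 20.0
gripper_force: 0.0
```

```bash
python3 -c "
from workcell import env
print(env.job_done())"
```

```text
the job is handed in; nothing more can be done
None
```

I pointed straight down at the slate bin and then at the border gap, holding each for over two seconds with no sign of contact in the force readings, then lifted the tool point to 256 mm and handed the job in; no verdict was returned.

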